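# Put long and short filter elements away under the sloping dust cover

### The arm

A 6-joint arm with a two-finger parallel gripper is mounted at the origin on the work surface. World frame = base frame: x ahead of the robot, y to its left, z up, the work surface at z = 0. Lengths are in mm, angles in rad, forces in N, time in s.
With the tool pointing down it reaches from about 400 to 925 mm from the base axis. Payload 12.5 kg.
Tool frame: the origin (TCP) lies midway between the tips of the shut fingers; the grasp point (between the pads) lies 19 mm behind it (env.tcp_to_grasp is the distance from the TCP to the grasp point, in mm); z points along the fingers, y is the line along which they close (so a half turn about z gives the same grasp; the last joint's range is limited). The gripper opens to 95 mm and grips with 3 to 60 N. Pads are 20 mm wide; open, the fingers measure 119 mm over their backs; the gripper's body (75 mm by 180 mm) begins 59 mm behind the grasp point.
Start: joints at [1.233, 0.491, 1.559, -0, 1.092, -0.106], TCP at [143.563, 608.306, 214.661] pointing down, gripper open.
Joint ranges: [-3.1, 3.1], [-0.84, 2.19], [0.05, 2.79], [-1.13, 4.28], [0.06, 2.93], [-2.69, 2.69]. Speed limits (rad/s): [2.22, 2.22, 2.79, 3.14, 3.14, 3.14].

### API

Orientations are given as [roll, pitch, yaw] about the fixed x, y, z axes, in that order (R = Rz(yaw) Ry(pitch) Rx(roll)).
In Python, from cell import env gives the robot as it stands. The module is installed in compiled form; this text tells all that it offers.
- The arm moves only by the tool step_arm, never from a script. Its argument "plan" is a list that holds one entry, the list of rows, each a list of 5 numbers: the shift along the tool's x, y, z in mm, then the turn about the tool's z in degrees, then the opening, from -1 (shut) to 1 (fully open). A call has 1 to 8 rows; each row is the pose to reach, as a shift and turn from the pose commanded when the call began, along the tool's axes at that moment; what a row does not reach only later rows make up. A row lasts 1/12 s, in which the tool goes at most 41.7 mm and 7.16 degrees, less where a joint would pass 70% of its speed; a pose out of reach is approached as far as the arm can. A call with a gripper value outside its range is refused whole. The fingers move at their own pace and stop on an object; the grip force is fixed at half the most. Time passes only in rows, so rows that repeat a pose let the fingers close. It gives the time, the measured TCP pose, the force, the opening and the grip force at its end, in the units of the state.
- env.state(): the state, without advancing time (a new reading comes with each control period).
- env.read_camera(name): name is "side" or "top" or "wrist"; returns the picture (420x560x3 uint8, blue, green, red); there is no depth.
- env.get_calibration(name): a dict with "K" (3x3 intrinsics, pixels), "D" ([k1, k2, p1, p2, k3] as OpenCV has them; the pictures are not rectified), "extrinsics" (4x4, takes a point from world to camera coordinates). Camera axes: x right, y up, looking along -z (the intrinsics and any distortion apply to the point x, -y, -z); pixel columns grow to the right and rows downward; lengths in mm; the calibration is good to about 2 mm. A picture is of the moment at which its call begins: read the wrist's pose just before it. get_calibration takes no time and is no camera call; for the wrist camera it gives the pose at the moment of the call.
- env.job_done(): hands the job in; it is judged then, once.
The state is a dict: "t": time; "joints": joint angles; "qvel": joint speeds; "tau": joint torques, N m; "eef_pos": TCP position; "tcp_rot": TCP orientation; "ft_force": force on the tool from outside, world axes, zero at the start; "moment": the same for the moment, N m; "opening": opening from 0.0 (shut) to 1.0 (fully open); "grip_force": force on a finger pad.
Only numpy, scipy, OpenCV 4.12 (cv2) and the standard library are available. Lean on these libraries where they do the work, as an engineer would, in place of code of your own. Each camera call takes 0.05 s, during which the arm holds its last target. There are 200 camera calls.

### The job

Put the four clean filter elements away upright in the dust box with the sloping clear cover: stand the two long ones in the back row first, then the two short ones in front of them. Then press the cover's release tab down and slide the cover down its rails until it is fully shut. Set the elements down rather than dropping them, never let one fall over, and leave everything else on the bench where it is.

Things in the scene. Friction and masses are not known exactly. Their poses are not given: they have to be found in the camera images.
- long1: Long filter element, one of two alike: a plain cylinder of off-white pleats between black end caps, 45 mm in diameter and 125 mm tall, about 220 g, standing on end on the bench. Origin: centre of its underside; z is its axis, up.
- long2: Long filter element, one of two alike: a plain cylinder of off-white pleats between black end caps, 45 mm in diameter and 125 mm tall, about 220 g, standing on end on the bench. Origin: centre of its underside; z is its axis, up.
- short1: Short filter element, one of two alike: a plain cylinder of off-white pleats between black end caps, 45 mm in diameter and 88 mm tall, about 160 g, standing on end on the bench. Origin: centre of its underside; z is its axis, up.
- short2: Short filter element, one of two alike: a plain cylinder of off-white pleats between black end caps, 45 mm in diameter and 88 mm tall, about 160 g, standing on end on the bench. Origin: centre of its underside; z is its axis, up.
- dust_box: Dust box: white sheet-steel box fixed to the bench, open above, low front wall (z 92 mm), high back wall (z 161 mm). Origin: centre of its underside on the bench; x points to the back wall, y left, z up. Inside x = -95 to 95, y = -120 to 120 mm; floor and walls 4 mm. Side rails reach y = +-135 and 7 mm above the cover's underside, and run on up behind the box on legs (x = 218, z to 210).
- box_floor (a point): Centre of the dust box's inner floor (4 mm above the bench), axes as the box's. Above it the shut cover's underside lies 126 + 0.364 x mm high (x in the box frame), so long elements fit only in the back half, centre at x = 30 to 70, and short ones in front, centre at x = -70 to -10; two side by side in a row, about 96 mm apart.
- cover (a joint): Clear 4 mm sliding cover, 205 mm long, 262 mm wide, on rails sloping 20 degrees. 0 = shut (down at the front), 0.203 m = open (up behind the box: the start, held by a catch, front edge at box x = 94, rear end x = 286, z = 240 mm). Metres: shutting moves it along (-cos 20, 0, -sin 20) in the box frame. Friction 3 N: it stays where it is left; held by the catch it gives under 2 mm.
- tab (a joint): Release tab on the cover: 0 = up, 0.010 m = fully down, square to the cover. Sprung: 2 N to start, 7 N fully down. Pressed 4 mm or more it frees the cover; keep it pressed for the first 20 mm of sliding, after that it may spring up. The catch acts only at the open end: steel tongues on both rails (near box x = 105, y = +-124, z = 190 to 205 mm) that stop the tab's cross rod.
- tab_pad (a point): Middle of the top of the release tab: black thumb pad, 38 mm along the slope, 50 mm wide, at the middle of the cover's front edge, with a lip 10 mm high across its downhill end to pull against (lip 16 mm downhill of this point). 26 mm above the cover's underside. x uphill, y across, z square to the cover. Moves with cover and tab: open near box x = 108, z = 197; shut near x = -82, z = 128 mm.
- spin_on: Bystander: dark steel spin-on filter canister, 76 mm in diameter, 97 mm tall, standing among the elements. Origin: centre of its underside.
- sample: Bystander: clear sample bottle with a white cap, 48 mm in diameter, 98 mm tall, standing among the elements. Origin: centre of its underside.
- gauge: Bystander: pressure gauge lying on its back, 63 mm in diameter, 28 mm high, brass stem to its -x side. Origin: centre of its underside.
- coil: Bystander: black solenoid coil 50 by 36 mm, 58 mm high, with a grey plug on top. Origin: centre of its underside.
- adapter: Bystander: steel hexagon adapter standing on end, 38 mm across, 55 mm tall. Origin: centre of its underside.
- spanner: Bystander: spanner lying on the bench along its x axis. Origin: underside.
- spray: Bystander: spray can, 55 mm in diameter, 190 mm tall. Origin: centre of its underside.
- back_row (a point): Middle of the back row, on the box's inner floor: box x = 48, y = 0 mm; axes as the box's. The long elements' places are about 48 mm to either side of it along y.
- front_row (a point): Middle of the front row, on the box's inner floor: box x = -46, y = 0 mm; axes as the box's. The short elements' places are about 48 mm to either side of it along y.

How it is judged:
By the outcome, as a careful person would: the job done as asked, in the order asked, and still so for the second after the job is handed in, with the robot touching nothing.
It also fails if it takes over 72 s, if anything falls off the work surface, if the arm or the gripper's body presses on something with over 40 N, if the wrist force passes 120 N, or if a joint passes its speed limit or range.

## Working session

There is one attempt and no reset: what is moved stays moved. The work goes in short steps, Python scripts to look and compute and a tool call to move; the robot and the scene stay as the last step left them, time stands still between calls to the robot, and variables do not carry over. Pictures are saved under pics/ and viewed, at most 10 in all, crops included, and the job is handed in when it is done.

Besides the shell and the picture viewer there is one more tool, called as a command line: name --argument value ..., lists and objects as JSON in quotes. step_arm: Moves the arm, as the interface text tells. Its arguments: {"type":"object","properties":{"plan":{"type":"array"}},"required":["plan"]}

```bash
mkdir -p pics; python3 - <<'E'
from cell import env
import cv2
for n in("top","side"):
    cv2.imwrite(f"pics/{n}0.png",env.read_camera(n))
    c=env.get_calibration(n);print(n,c["K"],c["D"],c["extrinsics"])
print(env.state(),env.tcp_to_grasp)
E
```

```text
top [[540.23693352   0.         282.25246349]
 [  0.         540.23693352 205.25709312]
 [  0.           0.           1.        ]] [-0.08379123  0.          0.          0.          0.        ] [[-4.55346468e-03 -9.99914998e-01 -1.22173374e-02  4.21728589e+01]
 [ 9.86920678e-01 -6.46239034e-03  1.61077043e-01 -5.39930713e+02]
 [-1.61142304e-01 -1.13240842e-02  9.86866213e-01 -1.45984098e+03]
 [ 0.00000000e+00  0.00000000e+00  0.00000000e+00  1.00000000e+00]]
side [[443.39146162   0.         275.45987167]
 [  0.         443.39146162 210.84476345]
 [  0.           0.           1.        ]] [0.04560346 0.         0.         0.         0.        ] [[ 9.83529336e-01 -1.80260984e-01 -1.32673636e-02 -4.99552324e+02]
 [ 1.42818109e-01  7.30047826e-01  6.68306187e-01 -1.53005314e+02]
 [-1.10783721e-01 -6.59193560e-01  7.43767987e-01 -1.19437333e+03]
 [ 0.00000000e+00  0.00000000e+00  0.00000000e+00  1.00000000e+00]]
{'t': 0.1, 'joints': array([ 1.23339580e+00,  4.91534650e-01,  1.55936888e+00, -1.24776120e-05,
        1.09173152e+00, -1.05597072e-01]), 'qvel': array([ 0.00014469,  0.00159442, -0.00190952,  0.0011425 , -0.00196623,
       -0.00193338]), 'tau': array([ 3.33020238e-03, -6.13623691e+01, -2.58606952e+01,  6.94450387e-02,
        4.70322417e-02, -8.16655893e-05]), 'eef_pos': array([143.49125243, 608.0861234 , 214.10497746]), 'tcp_rot': array([-3.14055490e+00, -9.88643654e-05,  2.90979491e+00]), 'ft_force': array([ 0.2934667 , -0.27461657, -0.29610638]), 'moment': array([-0.00448737,  0.0154077 , -0.08206073]), 'grip_force': 0.0, 'opening': 1.0008280162168994} 18.8
```

View pics/top0.png

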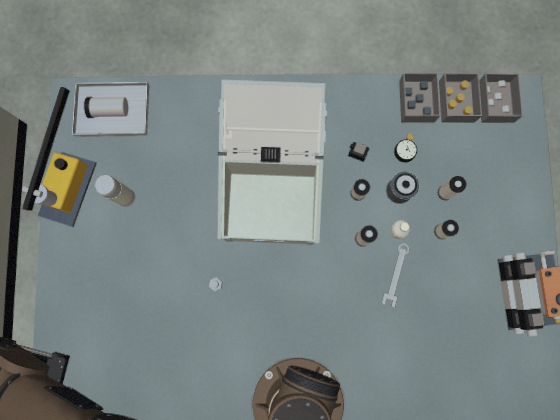

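View pics/side0.png

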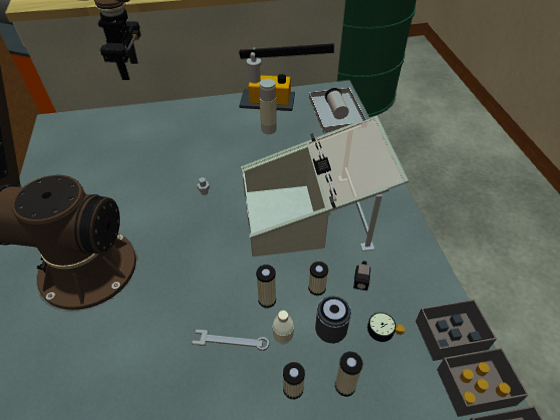

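The top view shows the box at about (270,200) with its tab at (270,154). The elements are near (361,188), (367,235), (456,186) and (449,229). In the side view they're near (266,285), (318,277), (293,380) and (349,373). I'll view an enlarged crop.

```bash
cat > h.py <<'E'
import cv2,numpy as np
from cell import env
def ray(n,px,c=None):
    c=c or env.get_calibration(n)
    p=cv2.undistortPoints(np.array([[px]],float),np.array(c["K"]),np.array(c["D"])).ravel()
    E=np.array(c["extrinsics"]);R=E[:3,:3]
    d=R.T@np.array([p[0],-p[1],-1.]);o=-R.T@E[:3,3]
    return o,d/np.linalg.norm(d)
def plane(n,px,z,c=None):
    o,d=ray(n,px,c);return o+d*(z-o[2])/d[2]
def tri(a,b):
    (o1,d1),(o2,d2)=a,b
    s=np.linalg.lstsq(np.c_[d1,-d2],o2-o1,rcond=None)[0]
    p,q=o1+s[0]*d1,o2+s[1]*d2
    return (p+q)/2,np.linalg.norm(p-q)
E
python3 - <<'E'
import cv2,numpy as np
t=cv2.imread("pics/top0.png");s=cv2.imread("pics/side0.png")
a=cv2.resize(t[140:260,340:480],(0,0),fx=2.8,fy=2.8,interpolation=cv2.INTER_CUBIC) # 392x336
b=cv2.resize(s[250:410,250:380],(0,0),fx=3,fy=3,interpolation=cv2.INTER_CUBIC) #390x480
c=cv2.resize(t[70:160,210:335],(0,0),fx=2.8,fy=2.8,interpolation=cv2.INTER_CUBIC)#350x252
o=np.zeros((600,800,3),np.uint8);o[:336,:392]=a;o[:480,400:790]=b;o[340:592,:350]=c
cv2.imwrite("pics/crop.png",o)
E
```

```text
(no output)
```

View pics/crop.png

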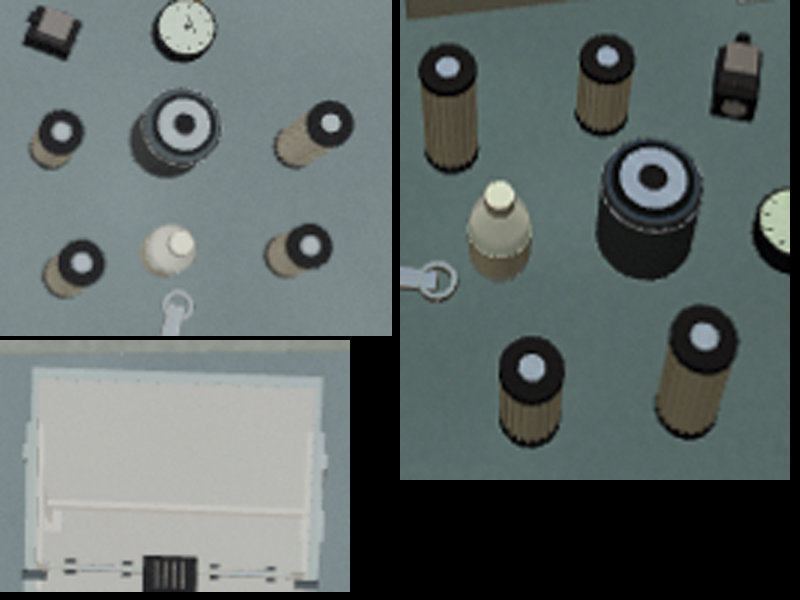

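The crop shows light discs on the cap tops. Long elements are at top (369,234)/side (266,272) and top (458,184)/side (351,362). Short ones are at top (361,187)/side (319,269) and top (451,227)/side (294,372). Next I'll measure them and zoom in on the box.

```bash
python3 - <<'E'
from h import *
I={n:cv2.imread(f"pics/{n}0.png") for n in("top","side")}
def cen(n,s,r=7):
    g=cv2.cvtColor(I[n],cv2.COLOR_BGR2GRAY);x,y=map(round,s)
    m=(g[y-r:y+r+1,x-r:x+r+1]>135).astype(np.uint8)
    k,l,st,c=cv2.connectedComponentsWithStats(m)
    i=l[r,r]; return (c[i][0]+x-r,c[i][1]+y-r),st[i][4],i
def dark(n,s,r=12):
    g=cv2.cvtColor(I[n],cv2.COLOR_BGR2GRAY);x,y=map(round,s)
    m=(g[y-r:y+r+1,x-r:x+r+1]<45).astype(np.uint8)
    m=cv2.morphologyEx(m,cv2.MORPH_CLOSE,np.ones((3,3)))
    k,l,st,c=cv2.connectedComponentsWithStats(m)
    i=1+np.argmax(st[1:,4]);return (c[i][0]+x-r,c[i][1]+y-r),st[i]
for nm,a,b in(("S1",(361.5,187),(319,269)),("L1",(369,234),(265.7,272)),("L2",(457.7,184),(351.3,362)),("S2",(450.7,227),(293.7,372))):
    p,q=cen("top",a),cen("side",b)
    print(nm,p,q,tri(ray("top",p[0]),ray("side",q[0])))
    h=125 if nm[0]=="L" else 88
    print("  ",plane("top",p[0],h)[:2],plane("side",q[0],h)[:2])
p,q=dark("top",(270.5,154),14),dark("side",(321.5,166),12);print(p,q,tri(ray("top",p[0]),ray("side",q[0])))
o=np.zeros((600,800,3),np.uint8)
o[:544,:366]=cv2.resize(I["top"][118:254,212:334],(0,0),fx=3,fy=4,interpolation=cv2.INTER_CUBIC)
o[:560,370:790]=cv2.resize(I["side"][115:255,235:411],(420,560),interpolation=cv2.INTER_CUBIC)
cv2.imwrite("pics/box.png",o)
E
```

```text
S1 ((np.float64(361.5), np.float64(186.5)), np.int32(32), np.int32(2)) ((np.float64(318.53846153846155), np.float64(268.15384615384613)), np.int32(26), np.int32(1)) (array([ 582.89941976, -176.66951775,   89.53597489]), np.float64(0.003190333402180586))
   [ 583.20216618 -176.88169252] [ 583.24801461 -175.65788597]
L1 ((np.float64(368.70588235294116), np.float64(233.5)), np.int32(34), np.int32(2)) ((np.float64(265.28125), np.float64(271.65625)), np.int32(32), np.int32(1)) (array([ 451.01970998, -186.96464042,  126.00860856]), np.float64(0.7546563301706168))
   [ 450.75027945 -187.12143323] [ 451.48094945 -186.24572505]
L2 ((np.float64(457.6333333333333), np.float64(183.36666666666667)), np.int32(30), np.int32(1)) ((np.float64(350.86538461538464), np.float64(361.5576923076923)), np.int32(52), np.int32(1)) (array([ 582.60819969, -428.52988495,  126.78533271]), np.float64(0.05323578480342672))
   [ 582.94385188 -429.10105324] [ 583.05577514 -427.82662797]
S2 ((np.float64(450.5), np.float64(227.5)), np.int32(32), np.int32(1)) ((np.float64(293.5660377358491), np.float64(371.811320754717)), np.int32(53), np.int32(1)) (array([ 469.82770013, -413.713015  ,   90.85474934]), np.float64(1.8022048059446059))
   [ 469.26041684 -414.57219937] [ 471.02026832 -412.5249846 ]
((np.float64(269.88), np.float64(153.76888888888888)), array([  5,   7,  19,  15, 225], dtype=int32)) ((np.float64(321.6666666666667), np.float64(165.07246376811594)), array([  3,   2,  18,  18, 207], dtype=int32)) (array([647.23173646,  68.31590306, 196.14351349]), np.float64(1.6264332519961455))
```

View pics/box.png

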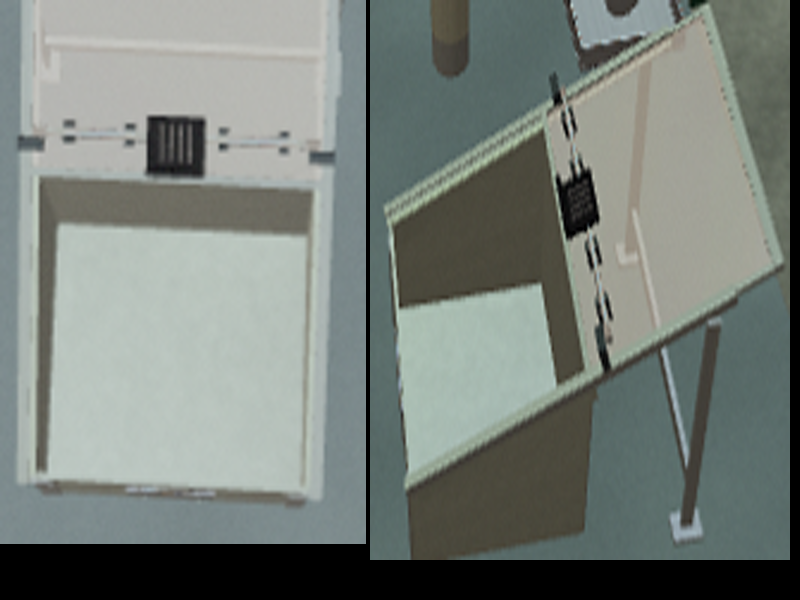

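Floor back corners in the top view are about (231,174) and (314.7,177). The tongues are at (222.3,153.8)/(319.3,157.0) in the top view and (312.5,137)/(333,201) in the side view. From these I get the box pose.

```bash
python3 - <<'E'
from h import *
A=plane("top",(231,174),4);B=plane("top",(314.7,177),4)
print("floor",A,B,np.linalg.norm(A-B),"yaw",np.degrees(np.arctan2(*(A-B)[[1,0]]))-90)
T=[tri(ray("top",a),ray("side",b)) for a,b in(((222.3,153.8),(312.5,137)),((319.3,157),(333,201.2)))];print(T)
d=T[0][0]-T[1][0];print(np.linalg.norm(d),np.degrees(np.arctan2(d[1],d[0]))-90)
# side edge of floor: left/right boundaries; rails' fronts
for px in((219,239),(320,242.5)):print(plane("top",px,95))
g=cv2.cvtColor(cv2.imread("pics/top0.png"),cv2.COLOR_BGR2GRAY)
# floor back edge + right edge line fits by gradient
ys=[];xs=np.arange(238,310)
for x in xs:
    c=np.diff(g[168:184,x].astype(float));w=np.clip(c,0,None);ys.append(168.5+(w*np.arange(len(c))).sum()/w.sum())
k=np.polyfit(xs,ys,1);print(k)
P,Q=[plane("top",(x,np.polyval(k,x)),4) for x in(235,312)];d=P-Q;print(P,Q,np.degrees(np.arctan2(d[1],d[0]))-90)
w=env.get_calibration("wrist");print(w["K"],w["D"]);print(env.state()["joints"])
E=np.array(w["extrinsics"]);print(-E[:3,:3].T@E[:3,3],E[:3,:3])
E
```

```text
floor [639.27120544 187.47820014   4.        ] [628.61753057 -54.28332962   4.        ] 241.9961529851626 yaw -2.5232134739077594
[(array([650.56927028, 189.874625  , 192.8197886 ]), np.float64(1.2190077182293817)), (array([641.80438192, -57.60438454, 189.53219734]), np.float64(2.747842621137733))]
247.6559946497773 -2.028379281516891
[441.69748594 207.82300178  95.        ]
[430.87358049 -61.29057052  95.        ]
[3.36623518e-02 1.65715292e+02]
[640.28362046 175.89067976   4.        ] [630.97515967 -46.53252598   4.        ] -2.3964427350177573
[[367.25272687   0.         281.72670403]
 [  0.         367.25272687 217.36000351]
 [  0.           0.           1.        ]] [-0.03922587  0.          0.          0.          0.        ]
[ 1.23339580e+00  4.91534650e-01  1.55936888e+00 -1.24776120e-05
  1.09173152e+00 -1.05597072e-01]
[ 62.87937809 626.98028758 385.61305972] [[ 2.28338250e-01  9.73581555e-01 -7.73657814e-04]
 [-9.30327816e-01  2.17959399e-01 -2.94930254e-01]
 [-2.86970029e-01  6.80636135e-02  9.55518470e-01]]
```

step_arm --plan '[[[-20,-18,-4,0,0.5],[-55,-49,-12,0,0.5],[-95,-84,-20,0,0.5],[-135,-119,-30,0,0.5],[-165,-147,-40,0,0.5],[-195,-173,-50,0,0.5],[-215,-191,-56,0,0.5],[-232,-206,-61,0,0.5]]]'

```text
t: 0.77
eef_pos: [322.7, 352.6, 276.1]
tcp_rot: [-3.142, 0.0, 2.91]
ft_force: [0.8, 0.4, 0.2]
opening: 0.752
grip_force: 0.0
```

step_arm --plan '[[[-20,-18,0,-2,0.5],[-55,-49,0,-4,0.5],[-90,-80,0,-6,0.5],[-125,-110,0,-8,0.5],[-160,-141,0,-10,0.5],[-190,-168,0,-11,0.5],[-215,-191,0,-11,0.5],[-232,-206,0,-11,0.5]]]'

```text
t: 1.43
eef_pos: [501.6, 98.1, 275.5]
tcp_rot: [-3.142, -0.0, 3.101]
ft_force: [0.4, 1.2, -0.1]
opening: 0.749
grip_force: 0.0
```

step_arm --plan '[[[3,-20,0,0,0.5],[8,-55,0,0,0.5],[14,-95,0,0,0.5],[20,-135,0,0,0.5],[26,-175,5,0,0.5],[32,-215,15,0,0.5],[36,-255,30,0,0.5],[39,-287,50,0,0.5]]]'

```text
t: 2.1
eef_pos: [449.7, -187.0, 226.0]
tcp_rot: [-3.14, 0.002, 3.101]
ft_force: [1.1, -0.3, -0.8]
opening: 0.75
grip_force: 0.0
```

step_arm --plan '[[[0,0,5,0,0.5],[0,0,10,0,0.5]]]'

```text
t: 2.27
eef_pos: [449.4, -185.6, 214.4]
tcp_rot: [3.14, -0.002, 3.098]
ft_force: [-0.3, 0.6, 0.1]
opening: 0.75
grip_force: 0.0
```

```bash
python3 - <<'E'
from h import *
s=env.state();c=env.get_calibration("wrist");im=env.read_camera("wrist");cv2.imwrite("pics/w1.png",im)
print(s["eef_pos"],s["tcp_rot"],s["opening"])
E=np.array(c["extrinsics"])
for P in((451,-187,125),(582.9,-176.7,88),(582.7,-428.6,125),(469.9,-413.7,88)):
    v=E[:3,:3]@np.array(P)+E[:3,3];print(P,cv2.projectPoints(np.array([[v[0],-v[1],-v[2]]]),np.zeros(3),np.zeros(3),np.array(c["K"]),np.array(c["D"]))[0].ravel())
E
```

```text
[ 449.39944844 -185.64814057  214.44566276] [ 3.14046808e+00 -1.74906641e-03  3.09848341e+00] 0.7500222642431269
(451, -187, 125) [280.27073465 222.61873738]
(582.9, -176.7, 88) [297.10175286 341.89583574]
(582.7, -428.6, 125) [ 14.14466062 374.78155472]
(469.9, -413.7, 88) [ 24.79290373 240.27474595]
```

View pics/w1.png

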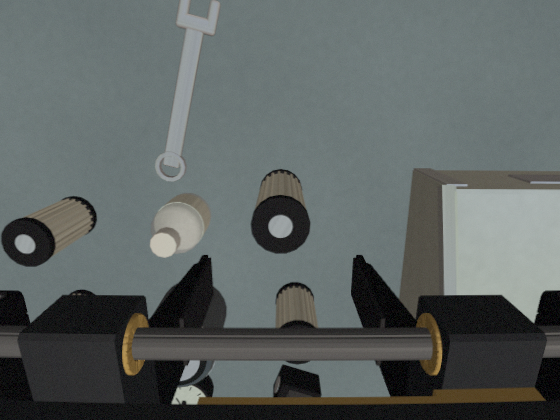

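The wrist view shows L1's disc at (281,226) against a predicted (280,223). That agrees to about 2 mm, so I'll descend and grasp.

step_arm --plan '[[[-2,-1,15,0,0.5],[-2,-1,45,0,0.5],[-2,-1,75,0,0.5],[-2,-1,100,0,0.5],[-2,-1,115,0,0.5],[-2,-1,122,0,0.5],[-2,-1,124,0,0.5],[-2,-1,124,0,0.3]]]'

```text
t: 2.98
eef_pos: [452.6, -185.0, 92.1]
tcp_rot: [-3.142, 0.0, 3.103]
ft_force: [-0.6, 0.3, 0.2]
opening: 0.717
grip_force: 0.0
```

step_arm --plan '[[[0,0,0,0,0],[0,0,0,0,-0.3],[0,0,0,0,-0.6],[0,0,0,0,-1],[0,0,0,0,-1],[0,0,0,0,-1]]]'

```text
t: 3.48
eef_pos: [452.4, -185.8, 92.2]
tcp_rot: [-3.141, 0.001, 3.102]
ft_force: [-0.2, 1.0, 6.5]
opening: 0.471
grip_force: 30.0
```

step_arm --plan '[[[0,0,-5,0,-1],[0,0,-18,0,-1],[0,0,-40,0,-1],[0,0,-70,0,-1],[0,0,-105,0,-1],[0,0,-140,0,-1],[0,0,-170,0,-1],[0,0,-190,0,-1]]]'

```text
t: 4.15
eef_pos: [452.1, -185.6, 284.9]
tcp_rot: [-3.14, 0.002, 3.102]
ft_force: [0.1, -0.2, -1.8]
opening: 0.47
grip_force: 29.9
```

step_arm --plan '[[[-3,8,-5,0,-1],[-8,25,-8,0,-1],[-18,50,-8,0,-1],[-30,80,-8,0,-1],[-42,112,-8,0,-1],[-54,144,-8,0,-1],[-66,176,-8,0,-1],[-78,208,-8,0,-1]]]'

```text
t: 4.82
eef_pos: [538.1, 21.4, 288.3]
tcp_rot: [3.141, -0.002, 3.102]
ft_force: [0.5, 0.2, -1.5]
opening: 0.469
grip_force: 29.9
```

step_arm --plan '[[[-12,30,0,0,-1],[-22,55,0,0,-1],[-30,76,0,0,-1],[-35,90,0,0,-1],[-38,98,0,0,-1],[-38,100,0,0,-1],[-38,100,0,0,-1]]]'

```text
t: 5.4
eef_pos: [579.9, 117.5, 289.1]
tcp_rot: [-3.141, -0.001, 3.102]
ft_force: [-1.1, 0.1, -1.7]
opening: 0.469
grip_force: 29.9
```

```bash
cat >> h.py <<'E'
O=np.array([540.5,70.5]);YAW=np.radians(-2.3)
def box(p):
    c,s=np.cos(YAW),np.sin(YAW);d=np.array(p[:2])-O
    return np.array([c*d[0]+s*d[1],-s*d[0]+c*d[1]]).round(1)
E
python3 - <<'E'
from h import *
s=env.state();print(box(s["eef_pos"]),s["eef_pos"],s["tcp_rot"],s["ft_force"],s["grip_force"])
cv2.imwrite("pics/s2.png",cv2.resize(env.read_camera("side")[60:300,150:450],(750,600)))
E
```

```text
[37.5 48.5] [579.88074747 117.46761649 289.10825855] [-3.14136528e+00 -9.81582256e-04  3.10204151e+00] [-1.05000204  0.07597839 -1.69116013] 29.942227005958557
```

View pics/s2.png

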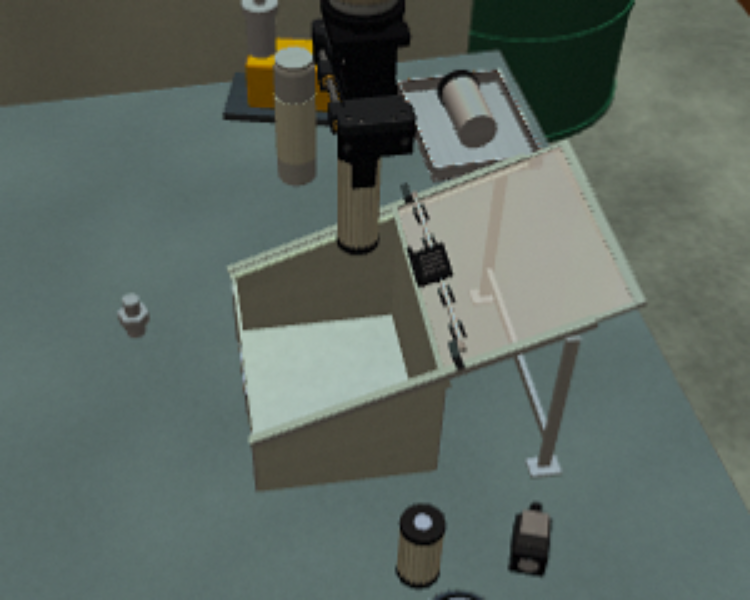

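The side view shows L1 held upright above the back left of the box, with its lower end at crop (358,245) and clear of the cover. I'll lower it.

step_arm --plan '[[[0,0,6,0,-1],[0,0,20,0,-1],[0,0,45,0,-1],[0,0,75,0,-1],[0,0,105,0,-1],[0,0,135,0,-1],[0,0,160,0,-1],[0,0,175,0,-1]]]'

```text
t: 6.12
eef_pos: [578.9, 116.4, 111.8]
tcp_rot: [-3.141, -0.003, 3.1]
ft_force: [-0.1, 0.1, -1.4]
opening: 0.467
grip_force: 29.9
```

step_arm --plan '[[[0,0,6,0,-1],[0,0,10,0,-1],[0,0,13,0,-1],[0,0,15,0,-1],[0,0,16,0,-1],[0,0,16,0,-1],[0,0,16,0,-1]]]'

```text
t: 6.7
eef_pos: [580.5, 117.6, 99.2]
tcp_rot: [3.141, 0.001, 3.102]
ft_force: [-0.1, 0.9, -1.0]
opening: 0.471
grip_force: 29.9
```

step_arm --plan '[[[0,0,1,0,-1],[0,0,2,0,-1],[0,0,2,0,-1]]]'

```text
t: 6.95
eef_pos: [580.2, 117.6, 96.6]
tcp_rot: [3.142, -0.0, 3.102]
ft_force: [-0.2, 1.2, -2.5]
opening: 0.47
grip_force: 29.9
```

step_arm --plan '[[[0,0,0.5,0,-1],[0,0,1,0,-1],[0,0,1,0,-1]]]'

```text
t: 7.2
eef_pos: [580.5, 117.6, 96.2]
tcp_rot: [3.141, 0.001, 3.102]
ft_force: [-1.3, -0.7, 5.2]
opening: 0.469
grip_force: 30.0
```

step_arm --plan '[[[0,0,0,0,-0.1],[0,0,0,0,0],[0,0,0,0,0.2],[0,0,0,0,0.5],[0,0,0,0,0.5],[0,0,-8,0,0.5],[0,0,-25,0,0.5],[0,0,-50,0,0.5]]]'

```text
t: 7.87
eef_pos: [579.4, 117.5, 145.1]
tcp_rot: [-3.141, -0.003, 3.102]
ft_force: [0.6, 0.5, 0.6]
opening: 0.752
grip_force: 0.0
```

step_arm --plan '[[[0,0,-30,0,0.5],[0,0,-60,0,0.5],[0,-10,-85,0,0.5],[-2,-30,-100,0,0.5],[-4,-60,-105,0,0.5],[-5,-95,-105,0,0.5],[-6,-133,-105,0,0.5],[-7,-172,-105,0,0.5]]]'

```text
t: 8.53
eef_pos: [580.1, -55.8, 251.5]
tcp_rot: [3.142, 0.001, 3.103]
ft_force: [1.7, -0.7, -0.3]
opening: 0.752
grip_force: 0.0
```

step_arm --plan '[[[-2,-39,0,0,0.5],[-4,-78,0,0,0.5],[-6,-117,0,0,0.5],[-8,-156,0,0,0.5],[-10,-195,0,0,0.5],[-12,-234,0,0,0.5],[-14,-270,0,0,0.5],[-16,-305,0,0,0.5]]]'

```text
t: 9.2
eef_pos: [583.8, -362.0, 251.2]
tcp_rot: [-3.142, 0.0, 3.101]
ft_force: [-0.7, -0.4, 1.1]
opening: 0.752
grip_force: 0.0
```

step_arm --plan '[[[-1,-30,0,0,0.5],[-1,-50,0,0,0.5],[-1,-63,5,0,0.5],[-1,-68,15,0,0.5],[-1,-68,25,0,0.5],[-1,-68,30,0,0.5],[-1,-68,30,0,0.5]]]'

```text
t: 9.78
eef_pos: [582.4, -426.2, 218.7]
tcp_rot: [3.139, -0.002, 3.103]
ft_force: [-0.2, 0.2, -1.0]
opening: 0.755
grip_force: 0.0
```

```bash
cat >> h.py <<'E'
def wdisc(tag,P):
    "project expected cap top P into the wrist view, find nearby light disc inside black, return world point at that height"
    s=env.state();c=env.get_calibration("wrist");im=env.read_camera("wrist");cv2.imwrite(f"pics/{tag}.png",im)
    E=np.array(c["extrinsics"]);v=E[:3,:3]@np.array(P,float)+E[:3,3]
    px=cv2.projectPoints(np.array([[v[0],-v[1],-v[2]]]),np.zeros(3),np.zeros(3),np.array(c["K"]),np.array(c["D"]))[0].ravel()
    m=(cv2.cvtColor(im,cv2.COLOR_BGR2GRAY)>135).astype(np.uint8)
    k,l,st,ce=cv2.connectedComponentsWithStats(m)
    ok=[i for i in range(1,k) if 100<st[i][4]<1500 and .6<st[i][2]/st[i][3]<1.6]
    i=min(ok,key=lambda i:np.hypot(*(ce[i]-px)))
    W=plane("wrist",ce[i],P[2],c)
    print("pred",px.round(1),"found",ce[i].round(1),st[i][4],"world",W.round(1),"shift to it: tool x,y",((box(s["eef_pos"])-box(W))[0]).round(1),((box(W)-box(s["eef_pos"]))[1]).round(1))
    print(s["eef_pos"].round(1),box(s["eef_pos"]),s["opening"])
E
python3 -c "
from h import *
wdisc('w2',(582.7,-428.6,125))"
```

```text
pred [278.7 219.4] found [277.9 223.3] 406 world [ 585.8 -429.3  125. ] shift to it: tool x,y -3.5 -3.0
[ 582.4 -426.2  218.7] [  61.8 -494.6] 0.7547294155976616
```

The disc is within 4 px of the prediction, so L2 is confirmed. I'll descend, grasp and lift.

step_arm --plan '[[[-2,-2,15,0,0.5],[-2,-2,45,0,0.5],[-2,-2,75,0,0.5],[-2,-2,103,0,0.5],[-2,-2,120,0,0.5],[-2,-2,127,0,0.5],[-2,-2,129,0,0.5],[-2,-2,129,0,0.3]]]'

```text
t: 10.5
eef_pos: [585.0, -429.8, 92.4]
tcp_rot: [-3.141, 0.001, 3.102]
ft_force: [-0.8, 0.4, 0.2]
opening: 0.723
grip_force: 0.0
```

step_arm --plan '[[[0,0,0,0,0],[0,0,0,0,-0.3],[0,0,0,0,-0.6],[0,0,0,0,-1],[0,0,0,0,-1],[0,0,0,0,-1]]]'

```text
t: 11.0
eef_pos: [584.7, -430.2, 92.5]
tcp_rot: [-3.141, 0.001, 3.102]
ft_force: [-0.8, 0.9, 4.6]
opening: 0.468
grip_force: 30.0
```

```bash
python3 -c "
from h import *
s=env.state();print(s['eef_pos'],box(s['eef_pos']),s['opening'],s['grip_force'],s['ft_force'])"
```

```text
[ 584.74462409 -430.19235318   92.49947204] [  64.3 -498.5] 0.46795376040803904 29.96742993593216 [-0.78820013  0.9258321   4.62847721]
```

step_arm --plan '[[[0,0,-5,0,-1],[0,0,-18,0,-1],[0,0,-40,0,-1],[0,0,-72,0,-1],[0,0,-108,0,-1],[0,0,-144,0,-1],[0,0,-175,0,-1],[0,0,-196,0,-1]]]'

```text
t: 11.67
eef_pos: [584.5, -430.1, 292.4]
tcp_rot: [-3.139, 0.003, 3.102]
ft_force: [0.0, -0.3, -2.1]
opening: 0.468
grip_force: 29.9
```

step_arm --plan '[[[1,8,0,0,-1],[3,25,0,0,-1],[6,52,0,0,-1],[10,85,0,0,-1],[14,120,0,0,-1],[18,156,0,0,-1],[22,192,0,0,-1],[26,228,0,0,-1]]]'

```text
t: 12.33
eef_pos: [566.4, -199.0, 286.7]
tcp_rot: [3.141, -0.001, 3.102]
ft_force: [0.6, 0.2, -1.9]
opening: 0.47
grip_force: 29.9
```

step_arm --plan '[[[0,36,0,0,-1],[0,72,0,0,-1],[0,108,0,0,-1],[0,142,0,0,-1],[0,172,0,0,-1],[0,196,0,0,-1],[0,213,0,0,-1],[0,222,0,0,-1]]]'

```text
t: 13.0
eef_pos: [575.5, 23.0, 286.9]
tcp_rot: [3.141, -0.001, 3.104]
ft_force: [0.4, 0.1, -2.2]
opening: 0.467
grip_force: 29.9
```

step_arm --plan '[[[0,0,3,0,-1],[0,0,15,0,-1],[0,0,38,0,-1],[0,0,68,0,-1],[0,0,100,0,-1],[0,0,132,0,-1],[0,0,158,0,-1],[0,0,173,0,-1]]]'

```text
t: 13.67
eef_pos: [574.8, 19.5, 111.2]
tcp_rot: [3.142, -0.004, 3.101]
ft_force: [-0.0, 0.5, -2.4]
opening: 0.469
grip_force: 29.9
```

```bash
python3 -c "
from h import *
s=env.state();print(s['eef_pos'],box(s['eef_pos']),s['opening'],s['grip_force'],s['ft_force'])"
```

```text
[574.79087361  19.47088366 111.24207107] [ 36.3 -49.6] 0.4687137163812071 29.949556589126587 [-0.0268972   0.50634152 -2.43808785]
```

step_arm --plan '[[[0,0,5,0,-1],[0,0,9,0,-1],[0,0,11,0,-1],[0,0,12.5,0,-1],[0,0,13.5,0,-1],[0,0,14,0,-1],[0,0,14,0,-1]]]'

```text
t: 14.25
eef_pos: [576.6, 20.7, 101.1]
tcp_rot: [3.142, 0.001, 3.102]
ft_force: [-0.2, 0.5, -2.0]
opening: 0.469
grip_force: 29.9
```

step_arm --plan '[[[0,0,0.7,0,-1],[0,0,1.4,0,-1],[0,0,1.4,0,-1]]]'

```text
t: 14.5
eef_pos: [576.4, 20.7, 99.2]
tcp_rot: [3.142, 0.0, 3.102]
ft_force: [-0.9, 0.1, -1.5]
opening: 0.469
grip_force: 29.9
```

step_arm --plan '[[[0,0,0.7,0,-1],[0,0,1.4,0,-1],[0,0,2,0,-1],[0,0,2,0,-1]]]'

```text
t: 14.83
eef_pos: [576.3, 20.7, 97.0]
tcp_rot: [3.141, -0.0, 3.102]
ft_force: [0.1, 0.2, -1.6]
opening: 0.473
grip_force: 29.9
```

step_arm --plan '[[[0,0,0.5,0,-1],[0,0,1,0,-1],[0,0,1,0,-1]]]'

```text
t: 15.08
eef_pos: [576.6, 20.7, 96.5]
tcp_rot: [3.142, 0.001, 3.102]
ft_force: [-0.5, 0.2, 2.5]
opening: 0.469
grip_force: 30.0
```

step_arm --plan '[[[0,0,0,0,-0.1],[0,0,0,0,0],[0,0,0,0,0.2],[0,0,0,0,0.5],[0,0,0,0,0.5],[0,0,-8,0,0.5],[0,0,-25,0,0.5],[0,0,-50,0,0.5]]]'

```text
t: 15.75
eef_pos: [575.5, 20.7, 145.7]
tcp_rot: [3.141, -0.003, 3.102]
ft_force: [-0.3, -0.7, -0.1]
opening: 0.747
grip_force: 0.0
```

step_arm --plan '[[[0,0,-30,0,0.5],[0,0,-60,0,0.5],[0,-10,-80,0,0.5],[-3,-35,-85,0,0.5],[-6,-70,-85,0,0.5],[-9,-107,-85,0,0.5],[-12,-144,-85,0,0.5],[-15,-175,-85,0,0.5]]]'

```text
t: 16.42
eef_pos: [584.1, -157.0, 232.0]
tcp_rot: [-3.141, 0.001, 3.102]
ft_force: [0.5, 0.0, 0.4]
opening: 0.75
grip_force: 0.0
```

step_arm --plan '[[[-1,-15,5,0,0.5],[-1,-21,20,0,0.5],[-1,-21,35,0,0.5],[-1,-21,45,0,0.5],[-1,-21,50,0,0.5],[-1,-21,50,0,0.5],[-1,-21,50,0,0.5]]]'

```text
t: 17.0
eef_pos: [584.8, -175.3, 181.6]
tcp_rot: [3.142, 0.0, 3.103]
ft_force: [0.3, 0.1, -0.9]
opening: 0.747
grip_force: 0.0
```

```bash
python3 -c "
from h import *
wdisc('w3',(582.9,-176.7,88))"
```

```text
pred [280.2 216.3] found [279.9 220.1] 414 world [ 585.9 -177.1   88. ] shift to it: tool x,y -1.2 -1.6
[ 584.8 -175.3  181.6] [  54.1 -243.9] 0.7465185287760342
```

step_arm --plan '[[[0,-1,15,0,0.5],[0,-1,45,0,0.5],[0,-1,75,0,0.5],[0,-1,100,0,0.5],[0,-1,115,0,0.5],[0,-1,121,0,0.5],[0,-1,122,0,0.5],[0,-1,122,0,0.3]]]'

```text
t: 17.72
eef_pos: [585.0, -176.9, 60.1]
tcp_rot: [-3.141, 0.001, 3.102]
ft_force: [0.3, 0.9, 0.0]
opening: 0.715
grip_force: 0.0
```

step_arm --plan '[[[0,0,0,0,0],[0,0,0,0,-0.3],[0,0,0,0,-0.6],[0,0,0,0,-1],[0,0,0,0,-1],[0,0,0,0,-1]]]'

```text
t: 18.22
eef_pos: [584.8, -176.9, 59.9]
tcp_rot: [-3.141, 0.001, 3.102]
ft_force: [-1.5, 1.5, 6.5]
opening: 0.467
grip_force: 30.0
```

```bash
python3 -c "
from h import *
s=env.state();print(s['eef_pos'],box(s['eef_pos']),s['opening'],s['grip_force'],s['ft_force'])"
```

```text
[ 584.84194335 -176.91702307   59.94479878] [  54.2 -245.4] 0.4666140062580324 30.000807344913483 [-1.47105763  1.47630466  6.54829914]
```

step_arm --plan '[[[0,0,-5,0,-1],[0,0,-18,0,-1],[0,0,-40,0,-1],[0,0,-70,0,-1],[0,0,-105,0,-1],[0,0,-140,0,-1],[0,0,-170,0,-1],[0,0,-185,0,-1]]]'

```text
t: 18.88
eef_pos: [585.1, -177.0, 248.4]
tcp_rot: [-3.14, 0.004, 3.102]
ft_force: [0.2, -0.1, -1.0]
opening: 0.47
grip_force: 30.0
```

step_arm --plan '[[[4,6,0,0,-1],[14,20,0,0,-1],[30,42,0,0,-1],[48,70,0,0,-1],[66,100,0,0,-1],[84,131,0,0,-1],[100,163,0,0,-1],[109,196,0,0,-1]]]'

```text
t: 19.55
eef_pos: [480.6, 24.8, 242.9]
tcp_rot: [3.141, -0.003, 3.101]
ft_force: [1.4, -0.1, -1.2]
opening: 0.471
grip_force: 30.0
```

step_arm --plan '[[[0,30,0,0,-1],[0,56,0,0,-1],[0,77,0,0,-1],[0,90,5,0,-1],[0,96,15,0,-1],[0,98,32,0,-1],[0,98,52,0,-1],[0,98,75,0,-1]]]'

```text
t: 20.22
eef_pos: [486.5, 121.1, 167.5]
tcp_rot: [-3.141, -0.001, 3.102]
ft_force: [0.6, -0.1, -1.8]
opening: 0.466
grip_force: 30.0
```

step_arm --plan '[[[0,0,25,0,-1],[0,0,48,0,-1],[0,0,66,0,-1],[0,0,80,0,-1],[0,0,90,0,-1],[0,0,96,0,-1],[0,0,99,0,-1],[0,0,100,0,-1]]]'

```text
t: 20.88
eef_pos: [487.1, 121.1, 68.9]
tcp_rot: [-3.142, -0.001, 3.102]
ft_force: [-0.5, -0.6, -1.6]
opening: 0.471
grip_force: 30.0
```

```bash
python3 -c "
from h import *
s=env.state();print(s['eef_pos'],box(s['eef_pos']),s['opening'],s['grip_force'],s['ft_force'])"
```

```text
[487.09647692 121.12699053  68.86118042] [-55.4  48.4] 0.4707028140125228 29.995577931404114 [-0.4982147  -0.63438772 -1.62754833]
```

step_arm --plan '[[[0,0,1,0,-1],[0,0,2,0,-1],[0,0,3,0,-1],[0,0,3.5,0,-1],[0,0,3.5,0,-1]]]'

```text
t: 21.3
eef_pos: [487.4, 121.3, 65.9]
tcp_rot: [3.141, 0.0, 3.102]
ft_force: [-0.3, -0.3, -1.3]
opening: 0.47
grip_force: 30.0
```

step_arm --plan '[[[0,0,0.5,0,-1],[0,0,1,0,-1],[0,0,1,0,-1]]]'

```text
t: 21.55
eef_pos: [487.3, 121.3, 64.7]
tcp_rot: [3.142, 0.0, 3.102]
ft_force: [-0.5, -0.5, -2.0]
opening: 0.468
grip_force: 30.0
```

step_arm --plan '[[[0,0,0.5,0,-1],[0,0,1,0,-1],[0,0,1,0,-1]]]'

```text
t: 21.8
eef_pos: [487.4, 121.3, 63.9]
tcp_rot: [3.141, 0.0, 3.102]
ft_force: [-0.7, 0.4, 1.9]
opening: 0.47
grip_force: 30.0
```

step_arm --plan '[[[0,0,0,0,-0.1],[0,0,0,0,0],[0,0,0,0,0.2],[0,0,0,0,0.5],[0,0,0,0,0.5],[0,0,-8,0,0.5],[0,0,-25,0,0.5],[0,0,-50,0,0.5]]]'

```text
t: 22.47
eef_pos: [486.5, 121.2, 113.4]
tcp_rot: [-3.141, -0.003, 3.102]
ft_force: [-0.5, 0.3, -0.1]
opening: 0.75
grip_force: 0.0
```

step_arm --plan '[[[0,0,-35,0,0.5],[0,0,-72,0,0.5],[0,-8,-100,0,0.5],[0,-30,-115,0,0.5],[0,-65,-115,0,0.5],[0,-103,-115,0,0.5],[0,-142,-115,0,0.5],[0,-180,-115,0,0.5]]]'

```text
t: 23.13
eef_pos: [479.6, -60.1, 229.6]
tcp_rot: [-3.141, 0.001, 3.102]
ft_force: [1.4, 0.7, 0.6]
opening: 0.749
grip_force: 0.0
```

step_arm --plan '[[[-1,-39,0,0,0.5],[-2,-78,0,0,0.5],[-3,-117,0,0,0.5],[-4,-156,0,0,0.5],[-5,-195,0,0,0.5],[-6,-234,0,0,0.5],[-6,-270,0,0,0.5],[-6,-302,0,0,0.5]]]'

```text
t: 23.8
eef_pos: [473.5, -362.9, 229.2]
tcp_rot: [-3.141, 0.0, 3.101]
ft_force: [0.3, 0.5, 0.2]
opening: 0.751
grip_force: 0.0
```

step_arm --plan '[[[0,-27,5,0,0.5],[0,-44,15,0,0.5],[0,-53,30,0,0.5],[0,-53,42,0,0.5],[0,-53,48,0,0.5],[0,-53,50,0,0.5],[0,-53,50,0,0.5]]]'

```text
t: 24.38
eef_pos: [472.1, -412.9, 178.5]
tcp_rot: [3.141, -0.001, 3.102]
ft_force: [0.5, -0.2, -0.3]
opening: 0.749
grip_force: 0.0
```

```bash
python3 -c "
from h import *
wdisc('w4',(469.9,-413.7,88))"
```

```text
pred [280.8 217.2] found [280.1 220.9] 415 world [ 472.8 -414.3   88. ] shift to it: tool x,y -0.8 -1.5
[ 472.1 -412.9  178.5] [ -49.  -485.7] 0.748817700003524
```

step_arm --plan '[[[0,-1,15,0,0.5],[0,-1,45,0,0.5],[0,-1,75,0,0.5],[0,-1,98,0,0.5],[0,-1,112,0,0.5],[0,-1,118,0,0.5],[0,-1,119,0,0.5],[0,-1,119,0,0.3]]]'

```text
t: 25.1
eef_pos: [472.4, -414.7, 60.6]
tcp_rot: [-3.141, 0.001, 3.102]
ft_force: [-0.8, -0.1, 0.1]
opening: 0.722
grip_force: 0.0
```

step_arm --plan '[[[0,0,0,0,0],[0,0,0,0,-0.3],[0,0,0,0,-0.6],[0,0,0,0,-1],[0,0,0,0,-1],[0,0,0,0,-1]]]'

```text
t: 25.6
eef_pos: [472.2, -414.7, 60.4]
tcp_rot: [-3.141, 0.001, 3.102]
ft_force: [-0.6, 1.3, 6.2]
opening: 0.469
grip_force: 30.0
```

```bash
python3 -c "
from h import *
s=env.state();print(s['eef_pos'],box(s['eef_pos']),s['opening'],s['grip_force'],s['ft_force'])"
```

```text
[ 472.21628749 -414.67397401   60.38021764] [ -48.8 -487.5] 0.46904545880263265 29.9773371219635 [-0.58060356  1.26772758  6.24292438]
```

step_arm --plan '[[[0,0,-5,0,-1],[0,0,-18,0,-1],[0,0,-40,0,-1],[0,0,-70,0,-1],[0,0,-105,0,-1],[0,0,-140,0,-1],[0,0,-170,0,-1],[0,0,-185,0,-1]]]'

```text
t: 26.27
eef_pos: [472.4, -415.0, 248.9]
tcp_rot: [-3.139, 0.003, 3.102]
ft_force: [0.2, 0.0, -2.4]
opening: 0.471
grip_force: 30.0
```

step_arm --plan '[[[0,8,0,0,-1],[1,25,0,0,-1],[2,52,0,0,-1],[3,85,0,0,-1],[4,120,0,0,-1],[5,156,0,0,-1],[6,192,0,0,-1],[6,228,0,0,-1]]]'

```text
t: 26.93
eef_pos: [473.8, -184.1, 243.2]
tcp_rot: [3.14, -0.002, 3.101]
ft_force: [0.9, 0.1, -0.9]
opening: 0.468
grip_force: 30.0
```

step_arm --plan '[[[0,36,0,0,-1],[0,72,0,0,-1],[0,106,0,0,-1],[0,138,0,0,-1],[0,167,0,0,-1],[0,189,3,0,-1],[0,204,12,0,-1],[0,211,28,0,-1]]]'

```text
t: 27.6
eef_pos: [482.8, 26.6, 216.2]
tcp_rot: [3.141, 0.0, 3.104]
ft_force: [-0.1, -0.1, -2.0]
opening: 0.467
grip_force: 30.0
```

step_arm --plan '[[[0,0,22,0,-1],[0,0,48,0,-1],[0,0,76,0,-1],[0,0,102,0,-1],[0,0,123,0,-1],[0,0,138,0,-1],[0,0,146,0,-1],[0,0,148,0,-1]]]'

```text
t: 28.27
eef_pos: [482.0, 24.7, 66.9]
tcp_rot: [3.141, -0.004, 3.102]
ft_force: [-0.7, -0.3, -1.4]
opening: 0.471
grip_force: 30.0
```

```bash
python3 -c "
from h import *
s=env.state();print(s['eef_pos'],box(s['eef_pos']),s['opening'],s['grip_force'],s['ft_force'])"
```

```text
[482.00935243  24.67366273  66.91338987] [-56.6 -48.1] 0.4713552010795304 29.961283206939697 [-0.65280234 -0.34922058 -1.35359942]
```

step_arm --plan '[[[0,0,0,0,-1],[0,0,0.5,0,-1],[0,0,1,0,-1],[0,0,1,0,-1]]]'

```text
t: 28.6
eef_pos: [483.7, 24.4, 68.4]
tcp_rot: [3.142, 0.001, 3.102]
ft_force: [-0.2, -0.1, -2.2]
opening: 0.466
grip_force: 30.0
```

step_arm --plan '[[[0,0,0.5,0,-1],[0,0,1,0,-1],[0,0,1,0,-1]]]'

```text
t: 28.85
eef_pos: [483.5, 24.3, 66.9]
tcp_rot: [3.142, 0.0, 3.102]
ft_force: [0.1, -0.1, -1.6]
opening: 0.47
grip_force: 30.0
```

step_arm --plan '[[[0,0,0.7,0,-1],[0,0,1.4,0,-1],[0,0,1.8,0,-1],[0,0,1.8,0,-1]]]'

```text
t: 29.18
eef_pos: [483.4, 24.4, 64.8]
tcp_rot: [3.141, -0.0, 3.102]
ft_force: [0.2, -0.2, -1.9]
opening: 0.47
grip_force: 30.0
```

step_arm --plan '[[[0,0,0.4,0,-1],[0,0,0.7,0,-1],[0,0,0.7,0,-1]]]'

```text
t: 29.43
eef_pos: [483.6, 24.4, 64.4]
tcp_rot: [3.142, 0.0, 3.102]
ft_force: [-0.2, -0.1, 2.0]
opening: 0.467
grip_force: 30.0
```

step_arm --plan '[[[0,0,0,0,-0.1],[0,0,0,0,0],[0,0,0,0,0.2],[0,0,0,0,0.5],[0,0,0,0,0.5],[0,0,-8,0,0.5],[0,0,-25,0,0.5],[0,0,-50,0,0.5]]]'

```text
t: 30.1
eef_pos: [482.6, 24.4, 114.0]
tcp_rot: [3.141, -0.003, 3.102]
ft_force: [0.6, 0.1, -0.2]
opening: 0.748
grip_force: 0.0
```

step_arm --plan '[[[0,0,-35,0,0.5],[0,0,-72,0,0.2],[0,0,-108,0,-0.2],[0,8,-138,0,-0.6],[-5,20,-155,0,-1],[-20,34,-160,0,-1],[-48,44,-160,0,-1],[-80,48,-160,0,-1]]]'

```text
t: 30.77
eef_pos: [565.5, 70.4, 276.2]
tcp_rot: [3.141, 0.002, 3.103]
ft_force: [0.6, 1.0, 0.1]
opening: 0.318
grip_force: 0.0
```

step_arm --plan '[[[-30,0,0,0,-1],[-55,0,0,0,-1],[-72,0,0,0,-1],[-80,0,5,0,-1],[-81,0,15,0,-1],[-81,0,22,0,-1],[-81,0,22,0,-1],[-81,0,22,0,-1]]]'

```text
t: 31.43
eef_pos: [645.2, 66.0, 252.0]
tcp_rot: [3.142, -0.001, 3.102]
ft_force: [-0.5, -0.5, 0.5]
opening: 0.005
grip_force: 0.0
```

```bash
python3 - <<'E'
from h import *
s=env.state();print(s['eef_pos'],box(s['eef_pos']),s['opening'])
a=env.read_camera("wrist");b=env.read_camera("side")
o=np.zeros((600,800,3),np.uint8);o[:300,:400]=cv2.resize(a,(400,300));o[:600,400:]=cv2.resize(b[70:295,210:360],(400,600),interpolation=cv2.INTER_CUBIC)
o[300:,:400]=cv2.resize(a[200:350,180:380],(400,300))
cv2.imwrite("pics/tab.png",o);cv2.imwrite("pics/tabw.png",a);cv2.imwrite("pics/tabs.png",b)
E
```

```text
[645.1804053   65.97863978 251.97395735] [104.8  -0.3] 0.0051620447599997135
```

View pics/tab.png

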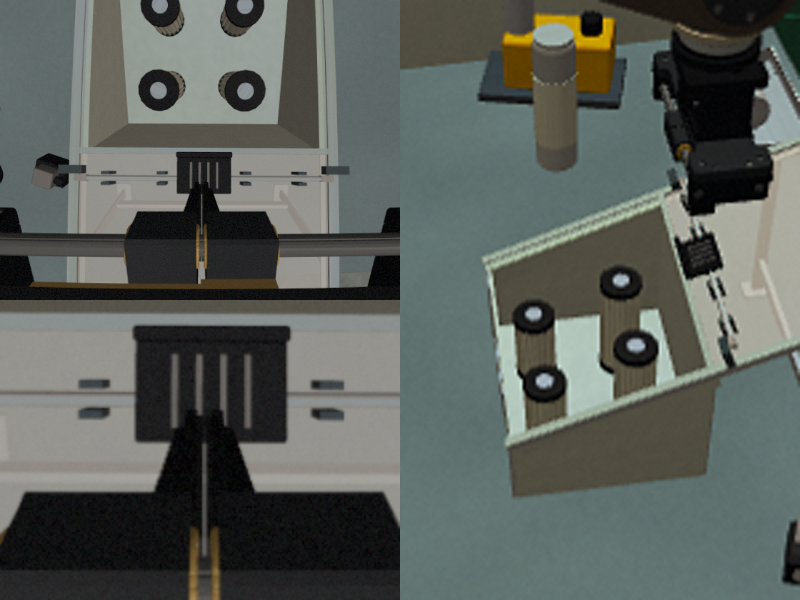

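Four elements stand in the box. The wrist view (full-frame pixels) has the pad spanning columns 247–324 and rows 213.5 (lip) to 270.5 (uphill edge), with the closed tips above its uphill part. I'll cast these edges.

```bash
python3 - <<'E'
from h import *
for px,z in(((285.5,213.5),200.6),((285.5,270.5),203.5),((247.5,242),197),((324,242),197)):
    P=plane("wrist",px,z);print(px,P.round(1),box(P))
s=cv2.imread("pics/tabs.png");g=cv2.cvtColor(s,cv2.COLOR_BGR2GRAY)
c=env.get_calibration("wrist");E=np.array(c["extrinsics"]);p=np.array([*env.state()["eef_pos"]]);v=E[:3,:3]@p+E[:3,3]
print("tip px",cv2.projectPoints(np.array([[v[0],-v[1],-v[2]]]),np.zeros(3),np.zeros(3),np.array(c["K"]),np.array(c["D"]))[0].ravel())
E
```

```text
(285.5, 213.5) [629.5  68.7 200.6] [89.   1.8]
(285.5, 270.5) [667.9  67.3 203.5] [127.4   1.9]
(247.5, 242) [649.3  42.9 197. ] [109.8 -23.2]
(324, 242) [651.3  93.5 197. ] [109.8  27.4]
tip px [282.31434074 273.07820601]
```

step_arm --plan '[[[-4,2,10,0,-1],[-4,2,25,0,-1],[-4,2,38,0,-1],[-4,2,45,0,-1],[-4,2,48,0,-1],[-4,2,48,0,-1]]]'

```text
t: 32.03
eef_pos: [650.2, 67.8, 203.7]
tcp_rot: [3.141, -0.001, 3.102]
ft_force: [-0.2, -0.3, -0.1]
opening: 0.007
grip_force: 0.0
```

step_arm --plan '[[[0,0,2,0,-1],[0,0,4,0,-1],[0,0,5,0,-1],[0,0,5,0,-1]]]'

```text
t: 32.37
eef_pos: [650.6, 67.8, 199.8]
tcp_rot: [3.141, 0.001, 3.102]
ft_force: [0.6, 0.4, 2.3]
opening: 0.004
grip_force: 1.2
```

step_arm --plan '[[[0,0,1,0,-1],[0,0,2,0,-1],[0,0,3,0,-1],[0,0,3,0,-1]]]'

```text
t: 32.7
eef_pos: [650.3, 67.8, 196.2]
tcp_rot: [3.141, 0.0, 3.102]
ft_force: [0.2, 0.4, 4.1]
opening: 0.004
grip_force: 2.0
```

step_arm --plan '[[[0,0,1.5,0,-1],[0,0,3,0,-1],[0,0,4.5,0,-1],[0,0,4.5,0,-1]]]'

```text
t: 33.03
eef_pos: [650.1, 67.7, 191.5]
tcp_rot: [3.142, -0.0, 3.102]
ft_force: [-1.1, 0.6, 6.9]
opening: 0.006
grip_force: 3.1
```

step_arm --plan '[[[2,0,0.7,0,-1],[5,0,1.8,0,-1],[8,0,2.9,0,-1],[12,0,4.4,0,-1],[16,0,5.8,0,-1],[20,0,7.3,0,-1],[24,0,8.7,0,-1],[28,0,10.2,0,-1]]]'

```text
t: 33.7
eef_pos: [622.1, 69.0, 181.6]
tcp_rot: [3.141, 0.0, 3.102]
ft_force: [-0.8, 0.5, 6.1]
opening: 0.004
grip_force: 3.0
```

```bash
python3 - <<'E'
from h import *
s=env.state();print(s['eef_pos'],box(s['eef_pos']),s['ft_force'])
b=env.read_camera("side")
cv2.imwrite("pics/sl.png",cv2.resize(b[100:290,220:420],(600,570),interpolation=cv2.INTER_CUBIC))
E
```

```text
[622.14207555  68.99187734 181.60061251] [81.6  1.8] [-0.76357662  0.53928305  6.09965128]
```

View pics/sl.png

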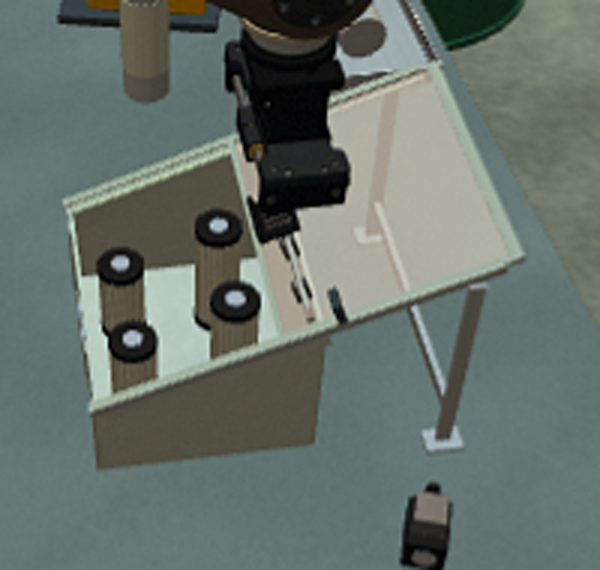

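The cross rod has passed the tongues, at crop (338,300), so the cover is sliding. I'll continue.

step_arm --plan '[[[5,0,1.8,0,-1],[12,0,4.4,0,-1],[20,0,7.3,0,-1],[28,0,10.2,0,-1],[36,0,13.1,0,-1],[44,0,16,0,-1],[52,0,18.9,0,-1],[60,0,21.8,0,-1]]]'

```text
t: 34.42
eef_pos: [562.1, 71.6, 159.8]
tcp_rot: [3.141, 0.0, 3.102]
ft_force: [0.3, 3.0, 7.0]
opening: 0.004
grip_force: 3.0
```

step_arm --plan '[[[8,0,2.9,0,-1],[16,0,5.8,0,-1],[24,0,8.7,0,-1],[32,0,11.6,0,-1],[40,0,14.6,0,-1],[48,0,17.5,0,-1],[54,0,19.7,0,-1],[58,0,21.1,0,-1]]]'

```text
t: 35.08
eef_pos: [503.7, 74.0, 138.5]
tcp_rot: [3.141, -0.0, 3.102]
ft_force: [0.2, 3.5, 6.8]
opening: 0.009
grip_force: 3.0
```

step_arm --plan '[[[4,0,1.5,0,-1],[8,0,2.9,0,-1],[12,0,4.4,0,-1],[16,0,5.8,0,-1],[20,0,7.3,0,-1],[24,0,8.7,0,-1],[28,0,10.2,0,-1],[31,0,11.3,0,-1]]]'

```text
t: 35.75
eef_pos: [473.0, 75.2, 127.3]
tcp_rot: [3.141, -0.0, 3.102]
ft_force: [-0.4, 4.4, 6.6]
opening: 0.007
grip_force: 3.0
```

```bash
python3 - <<'E'
from h import *
s=env.state();print(s['eef_pos'],box(s['eef_pos']),s['ft_force'])
E
```

```text
[473.04994792  75.15862881 127.25367771] [-67.6   1.9] [-0.37944819  4.41526903  6.6496216 ]
```

step_arm --plan '[[[3,0.5,1.1,0,-1],[6,1,2.2,0,-1],[9,1,3.3,0,-1],[12,1,4.4,0,-1],[12,1,4.4,0,-1]]]'

```text
t: 36.17
eef_pos: [461.1, 76.3, 122.9]
tcp_rot: [3.142, 0.0, 3.102]
ft_force: [-1.2, 1.0, 6.2]
opening: 0.007
grip_force: 3.0
```

step_arm --plan '[[[1,0,0.4,0,-1],[2,0,0.7,0,-1],[3,0,1.1,0,-1],[3,0,1.1,0,-1]]]'

```text
t: 36.5
eef_pos: [459.0, 76.4, 122.1]
tcp_rot: [3.141, 0.002, 3.102]
ft_force: [1.8, 0.2, 8.2]
opening: 0.008
grip_force: 3.0
```

step_arm --plan '[[[1,0,0.4,0,-1],[2,0,0.7,0,-1],[3,0,1.1,0,-1],[3,0,1.1,0,-1]]]'

```text
t: 36.83
eef_pos: [456.1, 76.5, 121.0]
tcp_rot: [3.141, 0.002, 3.102]
ft_force: [2.0, 1.1, 6.7]
opening: 0.006
grip_force: 3.5
```

step_arm --plan '[[[1,0,0.4,0,-1],[2,0,0.7,0,-1],[3,0,1.1,0,-1],[4,0,1.4,0,-1],[4,0,1.4,0,-1]]]'

```text
t: 37.25
eef_pos: [455.3, 76.6, 120.7]
tcp_rot: [3.141, 0.01, 3.102]
ft_force: [12.3, -0.4, 10.9]
opening: 0.008
grip_force: 8.4
```

```bash
python3 - <<'E'
from h import *
s=env.state();print(s['eef_pos'],box(s['eef_pos']),s['ft_force'])
b=env.read_camera("side");w=env.read_camera("wrist")
o=np.zeros((570,800,3),np.uint8);o[:,:400]=cv2.resize(b[110:290,230:370],(400,570),interpolation=cv2.INTER_CUBIC);o[:300,400:]=cv2.resize(w,(400,300))
cv2.imwrite("pics/sh.png",o)
E
```

```text
[455.33517006  76.56652373 120.69326401] [-85.3   2.6] [12.27926449 -0.44908088 10.93675293]
```

View pics/sh.png

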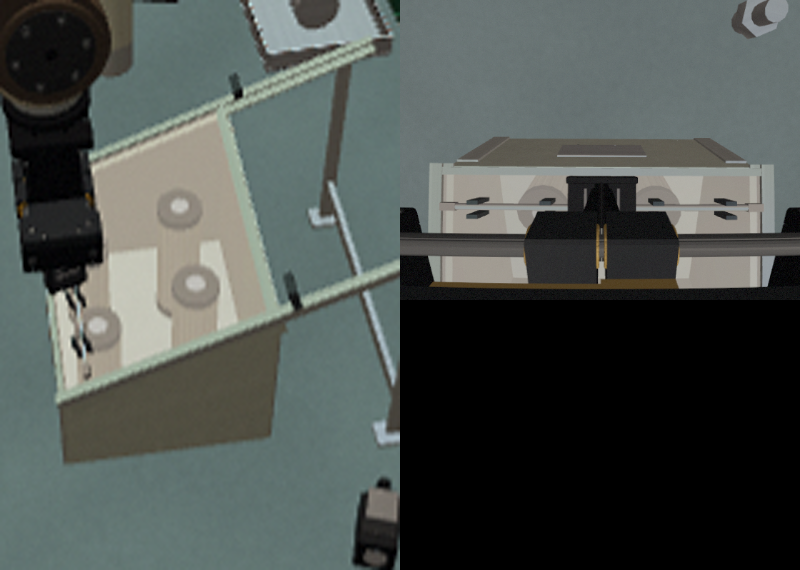

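The view through the clear cover shows it down at the front, its rear edge just below the tongues at crop (235,85)/(290,290), and all four elements upright. The push built to 12 N on the stop. I'll lift off straight up.

step_arm --plan '[[[0,0,-3,0,-1],[0,0,-7,0,-1],[0,0,-11,0,-1],[0,0,-16,0,-1],[0,0,-28,0,-1],[0,0,-50,0,-1],[0,0,-80,0,-1],[0,0,-110,0,-1]]]'

```text
t: 38.02
eef_pos: [450.2, 76.6, 229.8]
tcp_rot: [-3.141, -0.004, 3.102]
ft_force: [1.0, 0.1, 1.1]
opening: 0.006
grip_force: 0.0
```

step_arm --plan '[[[0,20,-20,0,-1],[0,50,-30,0,-1],[0,85,-30,0,-1],[0,120,-30,0,-1],[0,155,-30,0,-1],[0,185,-30,0,-1],[0,205,-30,0,-1],[0,215,-30,0,-1]]]'

```text
t: 38.68
eef_pos: [459.2, 293.4, 258.7]
tcp_rot: [-3.141, -0.002, 3.104]
ft_force: [-0.5, -0.4, -0.2]
opening: 0.008
grip_force: 0.0
```

```bash
python3 - <<'E'
from h import *
s=env.state();print(s['t'],s['eef_pos'],s['ft_force'])
b=env.read_camera("side");t=env.read_camera("top")
o=np.zeros((600,800,3),np.uint8);o[:570,:400]=cv2.resize(b[110:290,230:370],(400,570),interpolation=cv2.INTER_CUBIC);o[:300,400:]=cv2.resize(t[70:260,200:470],(400,300));o[300:,400:]=cv2.resize(b,(400,300))
cv2.imwrite("pics/end.png",o)
g=cv2.cvtColor(t,cv2.COLOR_BGR2GRAY);gs=cv2.cvtColor(b,cv2.COLOR_BGR2GRAY)
def big(g,x0,x1,y0,y1):
    k,l,st,c=cv2.connectedComponentsWithStats((g[y0:y1,x0:x1]<45).astype(np.uint8));i=1+np.argmax(st[1:,4]);return c[i]+[x0,y0],st[i]
a=big(g,255,285,205,250);d=big(gs,245,280,175,225);print(a,d);P=tri(ray("top",a[0]),ray("side",d[0]));print(P,box(P[0]))
E
```

```text
38.6833 [459.17091006 293.42091636 258.66527218] [-0.54077299 -0.40231314 -0.15879852]
(array([265.65432099, 233.98765432]), array([ 4, 20, 18, 14, 81], dtype=int32)) (array([251.1011236 , 191.57303371]), array([  0,   7,  14,  19, 178], dtype=int32))
(array([454.43222801,  82.23023814, 119.76661737]), np.float64(5.267694464940077)) [-86.5   8.3]
```

View pics/end.png

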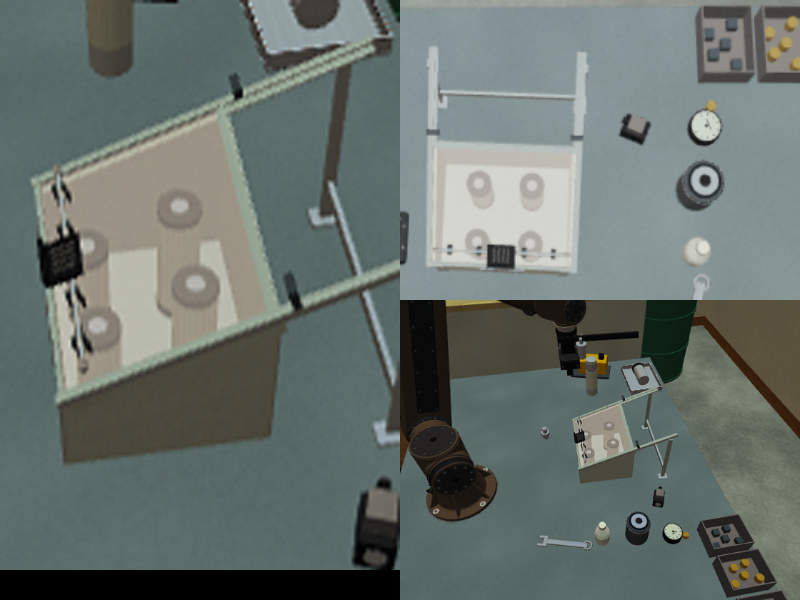

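```bash
python3 - <<'E'
from h import *
for n,a in(("top",(268.2,232.1)),("side",(251.4,191.6))):
    P=plane(n,a,127);print(n,box(P))
print("tab open, same way",box(plane("top",(269.9,153.8),196)),box(plane("side",(321.7,165.1),196)))
E
```

```text
top [-84.7   1.3]
side [-83.4   1.4]
tab open, same way [107.5   2. ] [106.    1.9]
```

The pad moved 190–192 mm in x against the 190.8 mm expected, so the cover is fully shut. I'll hand the job in.

```bash
python3 -c "
from cell import env
print(env.job_done())"
```

```text
the job is handed in; nothing more can be done
None
```

The job is handed in at about 39 s: both long elements stand in the back row and both short ones in front, placed in that order. The cover is fully shut, and the bystanders I could see in the final pictures look undisturbed.

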